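# Dip the oil gauge rod of the quench agitator drive

## Robot

A 6-joint arm with a two-finger parallel gripper is mounted at the origin on the work surface. World frame = base frame: x ahead of the robot, y to its left, z up, the work surface at z = 0. Lengths are in m, angles in degrees, forces in N, time in s.
With the tool pointing down it reaches from about 0.4 to 0.825 m from the base axis. Payload 7 kg.
Tool frame: the origin (TCP) lies midway between the tips of the shut fingers; the grasp point (between the pads) lies 19 mm behind it; z points along the fingers, x is the direction in which the jaws open and shut, and the axes are right-handed (so a half turn about z gives the same grasp; the last joint's range is limited). The gripper opens to 88 mm and grips with 3 to 60 N. Pads are 19 mm wide; open, the fingers measure 130 mm over their backs; the gripper's body (78 mm by 193 mm) begins 47 mm behind the grasp point.
Start: joints at [85.548, 20.546, 0.682, 0, -70.136, -16.507], TCP at [0.241, 0.63, 0.198] pointing down, gripper open.
Joint ranges: [-176.03, 176.03], [-82.01, 121.73], [-58.28, 71.71], [-173.87, 95.51], [-174.79, -0.11], [-173.66, 173.66]. Speed limits (degrees/s): [136.94, 136.94, 172.46, 180, 180, 180].

## Interface

Orientations are given as [roll, pitch, yaw] about the fixed x, y, z axes, in that order (R = Rz(yaw) Ry(pitch) Rx(roll)).
In Python, from plant import * gives the robot as it stands. The module is installed in compiled form; this text tells all that it offers.
- The arm moves only by the shell command python3 -m pendant 'ROWS' [OPENING]. ROWS is JSON, a list that holds one entry, the list of rows, each a list of 6 numbers: the shift along the world's x, y, z in mm, then the turn, a rotation vector about the world's x, y, z in degrees. A call has 1 to 10 rows; each row is the pose to reach, as a shift and turn from the pose commanded when the call began; what a row does not reach only later rows make up. A row lasts 1/8 s, in which the tool goes at most 62.5 mm and 10.7 degrees, less where a joint would pass 70% of its speed; a pose out of reach is approached as far as the arm can. A call with a gripper value outside its range is refused whole. OPENING is the closure, from -1 (fully open) to 1 (shut), set as the call begins (- or left out, the last holds). The fingers move at their own pace and stop on an object; the grip force is fixed at half the most. Time passes only in rows, so rows that repeat a pose let the fingers close. It gives the time, the measured TCP pose, the force and the opening at its end, in the units of the state.
- get_obs(): the state, without advancing time (a new reading comes with each control period).
- snapshot(name): name is "scene" or "top"; returns a dict with "pixels" (480x640x3 uint8, red, green, blue), "depth" (480x640 float32, m along the optical axis (not along the pixel's ray), 0 where there is no reading), "fx", "fy", "cx", "cy" (pixels), "dist" ([k1, k2, p1, p2, k3] as OpenCV has them; the pictures are not rectified), "pose" (4x4, takes a point from camera to world coordinates). Camera axes: x right, y down, z forward; pixel columns grow to the right and rows downward; lengths in m; the calibration is good to about 2 mm. A picture is of the moment at which its call begins.
- close_job(): hands the job in, once; it reports no verdict.
The state is a dict: "clock": time; "joint_pos": joint angles; "qvel": joint speeds; "tau": joint torques, N m; "tool_pos": TCP position; "orientation": TCP orientation; "force": force on the tool from outside, world axes, zero at the start; "moment": the same for the moment, N m; "opening": finger opening in m.
Only numpy, scipy, OpenCV 4.12 (cv2) and the standard library are available. Lean on these libraries where they do the work, as an engineer would, in place of code of your own. Each camera call takes 0.05 s, during which the arm holds its last target. There are 200 camera calls.

## Task

Check the oil of the quench agitator drive: first set its speed lever to idle (standing straight up) and let go of it, then take the gauge rod from its rest, slide it into the slanted guide tube until its collar stops against the tube's mouth, and draw it out again. Finish still holding the rod in the gripper, lying level with its notched face up, the whole rod more than 20 cm above the bench and touching nothing else, ready to be read. Leave the lever at idle and do not disturb the other things on the bench.

Things in the scene. Friction and masses are not known exactly. Their poses are not given: they have to be found in the camera images.
- drive: Fixed gear case of the agitator drive, blue painted, 168 x 168 mm and 130 mm high, with a grey motor (diameter 112 mm, to 270 mm from the origin) lying along its -y side. Origin: centre of the case's underside on the bench; z up. The guide tube rises out of its +y side, the speed lever stands on its top.
- lever (a joint): Speed lever on top of the gear case, hinged about the case's y axis. 0 = straight up = idle; positive = leaning to the case's -x side (towards the robot), starting at 0.45 to 0.9; range -1 to 1 rad. It has a stiff friction hinge (0.15 N m, about 1.5 N at the knob) and stays where it is left.
- lever_hinge (a point): Point on the lever's hinge axis, in the lever's middle plane, 18 mm above the case's top; hinge to knob centre 110 mm. Two 8 mm thick steel cheeks stand beside it, to 30 mm above the case's top, 17 to 25 mm to either side along y; the lever's shank is 10 mm thick.
- lever_knob (a point): Centre of the lever's black ball knob, diameter 32 mm; moves with the lever.
- tube: Fixed steel guide tube, 170 mm long, 19 mm outside; bore 13 mm, flaring to 24 mm over the last 14 mm at the mouth; mouth flange 36 mm across. Origin: centre of the mouth, 159 mm above the bench. x points down the bore, 40 degrees below horizontal; z is square to the bore, on the upper side. The bore is deeper than the rod is long, so the collar stops the rod.
- rod: Loose steel gauge rod, 0.1 to 0.2 kg, 8 mm thick. Origin on its axis at the collar's stop face (tip side); x to the tip, z up as it lies in the rest (axis 70 mm above the bench). Last 42 mm: flat blade 8 x 5 mm with four dark notches on its +z face. Collar: disc of 32 mm diameter, x = -8 to 0 mm. Handle: black bar x = -125 to -15 mm, 18 mm wide (y), 22 mm high (z).
- rod_tip (a point): Tip end of the gauge rod, on its axis, 150 mm from the collar's stop face.
- rest: Fixed rest of the rod: base plate 220 x 70 x 10 mm with two forked posts 12 mm thick along x. Same axes as the rod lying in it; origin on the bench under the collar's stop face. Posts at x = -112 mm (35 mm wide, to 71 mm high, carries the handle's end) and x = 50 mm (25 mm wide, to 76 mm high, carries the rod). The rod lifts straight up.
- rod_grip (a point): Best place to grip the rod: on its axis in the handle, 60 mm behind the collar's stop face (x = -60 mm in the rod's frame).
- oilcan: Bystander: steel can, 64 mm diameter, 150 mm high; origin under its centre.
- testblock: Bystander: steel disc, 64 mm diameter, 16 mm high; origin under its centre.
- coupon: Bystander: dark steel bar 55 x 20 x 20 mm; origin under its centre.
- jominy: Bystander: upright steel bar, 25 mm diameter, 100 mm high; origin under its centre.
- spanner: Bystander: wrench lying on the bench.
- driver: Bystander: screwdriver lying on the bench.
- basket: Bystander: steel basket 110 x 110 mm, 60 mm high, with a bow to 88 mm; origin under its centre.
Mind the look-alikes: they are no part of the job. Leave any green look-alike of the rest alone.

How it is judged:
By the outcome, as a careful person would: the job done as asked, in the order asked, and still so for the second after the job is handed in, while the arm keeps its last pose, push and grip.
It also fails if it takes over 58 s, if anything falls off the work surface, if the arm or the gripper's body presses on something with over 40 N, if the wrist force passes 120 N, or if a joint passes its speed limit or range.

## Working session

There is one attempt and no reset: what is moved stays moved. The work goes in short steps, Python scripts to look and compute and a shell command to move; the robot and the scene stay as the last step left them, time stands still between calls to the robot, and variables do not carry over. Pictures are saved under pics/ and viewed, about 8 in all and at most 12, crops included, and the job is handed in when it is done.

```bash
mkdir -p pics; cat > h.py <<'E'
from plant import *
import numpy as np, cv2
def take(name,fn):
    s=snapshot(name); np.savez(fn+'.npz',**{k:np.array(v) for k,v in s.items()}); cv2.imwrite('pics/'+fn+'.png',s['pixels'][:,:,::-1]); return s
def load(fn): return dict(np.load(fn+'.npz'))
def K(s): return np.array([[s['fx'],0,s['cx']],[0,s['fy'],s['cy']],[0,0,1]],float)
def pt(s,u,v,d=None,z=None):
    n=cv2.undistortPoints(np.array([[[u,v]]],float),K(s),s['dist'].astype(float))[0,0]
    r=np.array([n[0],n[1],1.]); P=s['pose']
    if z is not None:
        w=P[:3,:3]@r; t=(z-P[2,3])/w[2]; return P[:3,3]+t*w
    if d is None: d=s['depth'][int(round(v)),int(round(u))]
    return P[:3,:3]@(r*d)+P[:3,3]
def cloud(s):
    v,u=np.mgrid[:480,:640]; uv=np.stack([u,v],-1).reshape(-1,1,2).astype(float)
    n=cv2.undistortPoints(uv,K(s),s['dist'].astype(float))[:,0]
    d=s['depth'].reshape(-1,1); c=np.hstack([n*d,d])
    w=c@s['pose'][:3,:3].T+s['pose'][:3,3]; w[d[:,0]==0]=np.nan
    return w.reshape(480,640,3)
def crop(s,fn,u0,v0,u1,v1,k):
    cv2.imwrite('pics/'+fn+'.png',cv2.resize(s['pixels'][v0:v1,u0:u1,::-1],None,fx=k,fy=k,interpolation=cv2.INTER_CUBIC))
E
python3 - <<'E'
from h import *
for n in('scene','top'):
    s=take(n,n+'0'); print(n,s['pose'].round(3).tolist(),s['fx'])
print(get_obs())
E
```

```text
scene [[0.643, 0.588, -0.49, 0.955], [0.766, -0.494, 0.412, -0.361], [0.0, -0.64, -0.768, 0.942], [0.0, 0.0, 0.0, 1.0]] 459.6676404083584
top [[-0.021, -0.983, 0.185, 0.296], [-0.999, 0.016, -0.028, 0.064], [0.024, -0.185, -0.982, 1.223], [0.0, 0.0, 0.0, 1.0]] 447.4915254772575
{'clock': 0.1, 'joint_pos': array([ 8.55477996e+01,  2.05881172e+01,  6.38769239e-01, -1.79224017e-02,
       -7.01366135e+01, -1.65041828e+01]), 'qvel': array([-0.04099946, -0.14611678,  0.02567009, -0.04904834,  0.0810943 ,
        0.02897794]), 'tau': array([-1.08256121e-03, -5.84162378e+01,  2.93748379e+01,  7.01537713e+00,
        1.01253827e-02, -5.06592801e-05]), 'tool_pos': array([0.24130358, 0.6298704 , 0.19670503]), 'orientation': array([-1.79991732e+02, -8.72065945e-02, -1.10962492e+02]), 'force': array([ 0.34852698,  0.10821871, -0.23319171]), 'moment': array([ 0.01860075,  0.01083298, -0.00727445]), 'opening': 0.08774074852305096}
```

View pics/scene0.png

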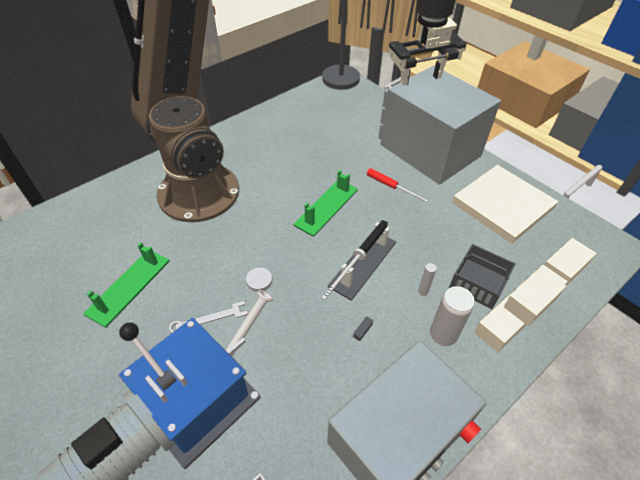

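View pics/top0.png

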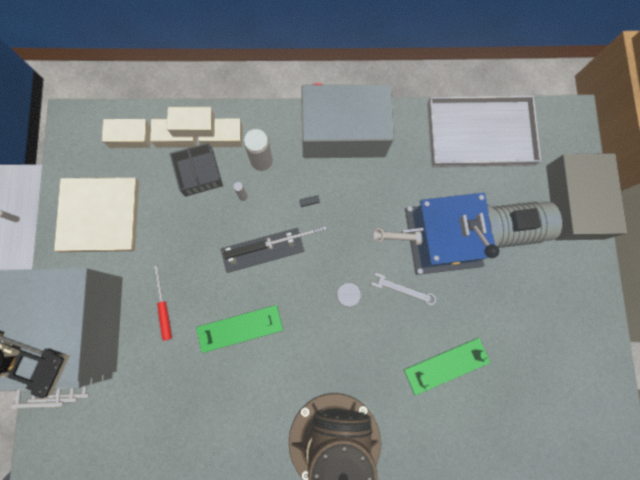

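The scene view shows the drive with its lever (knob at 129,331), the tube mouth near (264,297), and the rod in the dark-grey rest (handle 373,238, tip 325,296). Two green look-alike rests sit at (127,287) and (327,208); neither holds a rod and neither is grey, so the dark rest is the one meant. In the top view the rod lies at (275,243), the mouth at (378,236) and the knob at (492,252).

```bash
python3 - <<'E'
from h import *
t=load('top0'); s=load('scene0')
for n,S in(('top',t),('scene',s)):
    W=cloud(S); p=S['pixels'].astype(int)
    print(n)
    blue=(p[...,2]>p[...,0]+60)&(abs(W[...,2]-.130)<.006)
    q=W[blue]; r=cv2.minAreaRect(q[:,:2].astype(np.float32)*1000); print('case',len(q),r,np.nanmedian(q[:,2]))
    box={'top':[(475,235,510,268)],'scene':[(115,318,145,346)]}[n][0]
    u0,v0,u1,v1=box; m=np.zeros((480,640),bool); m[v0:v1,u0:u1]=1
    m&=(p.max(-1)<70)&(W[...,2]>.18)
    q=W[m]; 
    from scipy.optimize import least_squares
    f=least_squares(lambda c:np.linalg.norm(q-c,axis=1)-.016,q.mean(0)-[0,0,.01],loss='soft_l1',f_scale=.002); print('knob',len(q),f.x.round(4),np.abs(f.fun).mean())
    # rod region: points above z .045
    P={'top':(215,222,332,275),'scene':(315,215,400,302)}[n]
    m=np.zeros((480,640),bool); m[P[1]:P[3],P[0]:P[2]]=1
    m2=m&(W[...,2]>.055)&(W[...,2]<.1); q=W[m2]
    print('rod bbox',len(q),q.min(0).round(3),q.max(0).round(3))
    h=m2&(p.max(-1)<60); q=W[h]; c=q.mean(0); 
    print('handle',len(q),c.round(4),cv2.minAreaRect(q[:,:2].astype(np.float32)*1000),np.percentile(q[:,2],[5,50,95]).round(4))
    o=m2&~h; q=W[o]; print('lit',cv2.fitLine(q[:,:2].astype(np.float32),cv2.DIST_HUBER,0,.01,.01).ravel(),np.percentile(q[:,2],[5,50,95]).round(3))
    b=m&(W[...,2]>.005)&(W[...,2]<.015);q=W[b];print('base',cv2.minAreaRect(q[:,:2].astype(np.float32)*1000))
a=cv2.resize(s['pixels'][210:310,220:400,::-1],(792,440),interpolation=cv2.INTER_CUBIC)
cv2.imwrite('pics/c1.png',a)
E
```

```text
top
case 3464 ((523.8468017578125, -319.787841796875), (166.30096435546875, 166.95225524902344), 5.569610118865967) 0.13036083304393242
knob 93 [ 0.449  -0.3577  0.2248] 0.0013796733444032593
rod bbox 647 [0.458 0.009 0.055] [0.543 0.275 0.092]<stdin>:19: RuntimeWarning: Mean of empty slice.
  ret = um.true_divide(
Traceback (most recent call last):
IndexError: index -1 is out of bounds for axis 0 with size 0
```

```bash
python3 - <<'E'
from h import *
from scipy.optimize import least_squares
t=load('top0'); s=load('scene0')
C={}
for n,S in(('top',t),('scene',s)):
    W=cloud(S); p=S['pixels'].astype(int); print(n)
    if n=='scene':
        blue=(p[...,2]>p[...,0]+60)&(abs(W[...,2]-.130)<.006)
        q=W[blue]; print('case',len(q),cv2.minAreaRect(q[:,:2].astype(np.float32)*1000))
        m=np.zeros((480,640),bool); m[318:346,115:145]=1; m&=(p.max(-1)<70)&(W[...,2]>.18); q=W[m]
        f=least_squares(lambda c:np.linalg.norm(q-c,axis=1)-.016,q.mean(0)-[0,0,.01],loss='soft_l1',f_scale=.002); print('knob',len(q),f.x.round(4),np.abs(f.fun).mean())
    P={'top':(215,222,332,275),'scene':(315,215,400,302)}[n]
    m=np.zeros((480,640),bool); m[P[1]:P[3],P[0]:P[2]]=1
    h=m&(abs(W[...,2]-.081)<.0035); q=W[h]
    print('handle+',len(q),cv2.minAreaRect(q[:,:2].astype(np.float32)*1000),np.median(p[h],0))
    r=m&(W[...,2]>.062)&(W[...,2]<.095); q=W[r]
    l=cv2.fitLine(q[:,:2].astype(np.float32),cv2.DIST_HUBER,0,.001,.001).ravel(); a=(q[:,:2]-l[2:])@l[:2]
    print('line',l.round(4),'yaw',np.degrees(np.arctan2(l[1],l[0])),'ends',(l[2:]+np.outer([a.min(),a.max()],l[:2])).round(4).tolist())
    P={'top':(368,222,425,250),'scene':(225,285,275,355)}[n]
    m=np.zeros((480,640),bool); m[P[1]:P[3],P[0]:P[2]]=1
    q=W[m&(W[...,2]>.07)&(p[...,2]<p[...,0]+40)]
    C[n]=q; l=cv2.fitLine(q.astype(np.float32),cv2.DIST_HUBER,0,.001,.001).ravel(); a=(q-l[3:])@l[:3]
    print('tube',len(q),l.round(4),'yaw',np.degrees(np.arctan2(l[1],l[0])),'el',np.degrees(np.arcsin(l[2])),'ends',(l[3:]+np.outer([a.min(),a.max()],l[:3])).round(4).tolist(),'zmax',np.nanmax(q[:,2]))
a=cv2.resize(s['pixels'][210:310,220:400,::-1],(792,440),interpolation=cv2.INTER_CUBIC)
b=cv2.resize(t['pixels'][210:280,365:505,::-1],(560,280),interpolation=cv2.INTER_CUBIC)
cv2.imwrite('pics/c1.png',a)
o=np.zeros((580,792,3),np.uint8); o[:300]=a[:300*1] if 0 else cv2.resize(s['pixels'][213:303,290:400,::-1],(792,648),interpolation=cv2.INTER_CUBIC)[174:474] if 0 else 0
L=cv2.resize(s['pixels'][212:302,315:400,::-1],(396,420),interpolation=cv2.INTER_CUBIC)
R=cv2.resize(s['pixels'][280:400,115:285,::-1],(396,280),interpolation=cv2.INTER_CUBIC)
T=cv2.resize(t['pixels'][215:275,215:335,::-1],(396,198),interpolation=cv2.INTER_CUBIC)
T2=cv2.resize(t['pixels'][190:275,365:505,::-1],(396,240),interpolation=cv2.INTER_CUBIC)
o[:420,:396]=L; o[:280,396:]=R; o[280:520,396:]=T2; cv2.imwrite('pics/c1.png',o)
E
```

```text
top
handle+ 307 ((501.5233459472656, 165.7229766845703), (26.956924438476562, 224.78187561035156), 14.874404907226562) [76. 77. 74.]
line [ 0.2578 -0.9662  0.4981  0.1724] yaw -75.05953 ends [[0.471, 0.2739], [0.5416, 0.0093]]
tube 560 [-0.1066  0.8477  0.5196  0.5108 -0.1777  0.1168] yaw 97.169624 el 31.306662 ends [[0.519, -0.2429, 0.0768], [0.5019, -0.1067, 0.1603]] zmax 0.17751512862193675
scene
case 6860 ((519.7437133789062, 435.9660339355469), (181.01022338867188, 1689.55029296875), 0.4696064591407776)
knob 238 [ 0.4496 -0.3561  0.2243] 0.0008730988335610204
handle+ 291 ((498.8402404785156, 189.52752685546875), (25.47772979736328, 182.83200073242188), 15.859040260314941) [50. 49. 48.]
line [ 0.2383 -0.9712  0.5199  0.1098] yaw -76.21262 ends [[0.4785, 0.2785], [0.5444, 0.01]]
tube 737 [-0.1181  0.8037  0.5833  0.5138 -0.1631  0.1233] yaw 98.36093 el 35.679928 ends [[0.5231, -0.2263, 0.0774], [0.5059, -0.1091, 0.1625]] zmax 0.17373622289368507
```

View pics/c1.png

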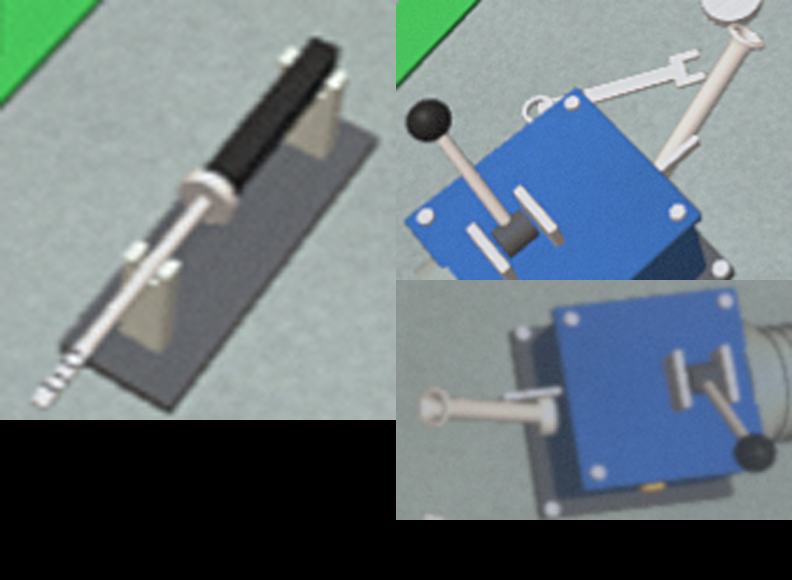

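The crop confirms three things: the lever leans to -x, the notches face up on the rod in the grey rest, and the mouth is open. Next I fit models of the tube, rod and lever hinge to the depth clouds.

```bash
cat >> h.py <<'E'
def cyl(p,x0,x1,r):
    d=np.stack([np.hypot(p[:,1],p[:,2])-r,np.maximum(x0-p[:,0],p[:,0]-x1)],1)
    return np.minimum(d.max(1),0)+np.linalg.norm(np.maximum(d,0),axis=1)
def bx(p,c,h):
    d=abs(p-np.array(c))-np.array(h); return np.minimum(d.max(1),0)+np.linalg.norm(np.maximum(d,0),axis=1)
def sdrod(p):
    return np.minimum.reduce([cyl(p,-15,150,4),cyl(p,-8,0,16),bx(p,[-70,0,0],[55,9,11])])
def sdtube(p):
    return np.minimum(cyl(p,0,170,9.5),cyl(p,0,4,18))
from scipy.spatial.transform import Rotation as Ro
from scipy.optimize import least_squares
def fit(q,sd,o,yaw,pitch,free,sc=1.5):
    q=q*1000; o=np.array(o)*1000
    def f(v):
        w=np.zeros(5); w[free]=v
        R=Ro.from_euler('xyz',[0,pitch+w[4],yaw+w[3]],degrees=True).as_matrix()
        return sd((q-o-w[:3])@R)
    r=least_squares(f,np.zeros(len(free)),loss='cauchy',f_scale=sc,x_scale=1.); w=np.zeros(5); w[free]=r.x
    return np.r_[o+w[:3],yaw+w[3],pitch+w[4]].round(2), np.median(abs(r.fun)).round(2)
E
python3 - <<'E'
from h import *
Q={k:cloud(load(k+'0')) for k in('top','scene')}
A={'top':((215,222,332,275),(368,222,425,250)),'scene':((315,215,400,302),(225,285,275,355))}
def g(k,i,z):
    u0,v0,u1,v1=A[k][i]; q=Q[k][v0:v1,u0:u1].reshape(-1,3); return q[(q[:,2]>z)&(q[:,2]<.19)]
for ks in(['top'],['scene'],['top','scene']):
    r=np.vstack([g(k,0,.06) for k in ks]); t=np.vstack([g(k,1,.08) for k in ks]); t=t[(t[:,1]>-.215)]
    print(ks,'rod',fit(r,sdrod,[.506,.155,.07],-75.5,0,[0,1,3]),fit(r,sdrod,[.506,.155,.07],-75.5,0,[0,1,2,3,4]))
    print(' tube',fit(t,sdtube,[.503,-.112,.159],-83,40,[0,1,3]),fit(t,sdtube,[.503,-.112,.159],-83,40,[0,1,2,3,4]))
for k in Q:
    W=Q[k]; p=load(k+'0')['pixels'].astype(int)
    m=(abs(W[...,2]-.160)<.004)&(abs(W[...,0]-.527)<.04)&(abs(W[...,1]+.345)<.04)&(p.min(-1)>150)
    q=W[m]; print(k,'cheeks',len(q),q.mean(0).round(4),cv2.minAreaRect(q[:,:2].astype(np.float32)*1000))
W=Q['top']; 
for nm,(u0,v0,u1,v1) in dict(leftbox=(40,280,80,380),sidebox=(570,165,610,225),backbox=(310,90,385,135),blocks=(170,110,205,125)).items(): q=W[v0:v1,u0:u1].reshape(-1,3); print(nm,np.nanmin(q,0).round(2),np.nanmax(q,0).round(2))
E
```

```text
['top'] rod (array([504.02, 154.72,  70.  , -75.46,   0.  ]), np.float64(1.16)) (array([ 5.0397e+02,  1.5468e+02,  7.1060e+01, -7.5550e+01, -4.7000e-01]), np.float64(1.13))
 tube (array([ 502.44, -111.22,  159.  ,  -83.07,   40.  ]), np.float64(0.93)) (array([ 502.32, -109.69,  160.9 ,  -83.1 ,   40.15]), np.float64(0.85))
['scene'] rod (array([506.44, 156.1 ,  70.  , -75.36,   0.  ]), np.float64(0.92)) (array([ 5.0645e+02,  1.5611e+02,  6.9860e+01, -7.5350e+01, -5.0000e-02]), np.float64(0.93))
 tube (array([ 504.08, -110.05,  159.  ,  -84.29,   40.  ]), np.float64(0.94)) (array([ 504.08, -109.75,  159.  ,  -84.3 ,   39.78]), np.float64(0.93))
['top', 'scene'] rod (array([505.4 , 155.73,  70.  , -75.5 ,   0.  ]), np.float64(1.33)) (array([ 5.0531e+02,  1.5566e+02,  7.0480e+01, -7.5610e+01, -2.5000e-01]), np.float64(1.34))
 tube (array([ 503.54, -110.45,  159.  ,  -83.89,   40.  ]), np.float64(1.01)) (array([ 503.53, -109.96,  159.75,  -83.93,   40.04]), np.float64(0.97))
top cheeks 86 [ 0.5269 -0.3507  0.1597] ((527.4649658203125, -350.5349426269531), (47.966400146484375, 49.83402633666992), 6.254209518432617)
scene cheeks 249 [ 0.5291 -0.3498  0.1594] ((528.8863525390625, -348.94970703125), (48.84174728393555, 49.50238037109375), 5.333905220031738)
leftbox [0.19 0.52 0.19] [0.4  0.66 0.34]
sidebox [ 0.53 -0.75  0.08] [ 0.7  -0.63  0.1 ]
backbox [ 0.77 -0.15  0.12] [0.9  0.05 0.14]
blocks [0.82 0.33 0.09] [0.86 0.42 0.11]
```

```bash
python3 -m pendant '[[[0,0,55,0,0,0],[10,-20,105,0,0,-10],[40,-70,130,0,0,-20],[75,-115,150,0,0,-30],[110,-160,160,0,0,-40],[145,-205,160,0,0,-50],[175,-250,160,0,0,-60],[205,-300,160,0,0,-70],[230,-350,160,0,0,-80],[255,-400,160,0,0,-90]]]' -1 && python3 -m pendant '[[[5,-55,0,0,0,-7],[10,-110,0,0,0,-14],[10,-165,0,0,0,-21],[10,-220,0,0,0,-28],[5,-275,0,0,0,-35],[0,-330,0,0,0,-42],[-10,-385,0,0,0,-49],[-20,-440,0,0,0,-56],[-35,-495,-10,0,0,-63],[-47,-550,-20,0,0,-63]]]'
```

```text
clock: 1.35
tool_pos: [0.4968, 0.2285, 0.3573]
orientation: [-180.0, -0.0, 158.7]
force: [0.9, 0.8, 0.5]
opening: 0.088
clock: 2.6
tool_pos: [0.4486, -0.3213, 0.3373]
orientation: [180.0, -0.0, 95.9]
force: [0.7, 0.8, 0.7]
opening: 0.0879
```

```bash
python3 -m pendant '[[[0,-36,0,0,0,0],[0,-36,-40,0,0,0],[0,-36,-80,0,0,0],[0,-36,-110,0,0,0],[0,-36,-132,0,0,0],[0,-36,-132,0,0,0]]]' -1 && python3 -m pendant '[[[0,0,0,0,0,0],[0,0,0,0,0,0],[0,0,0,0,0,0],[0,0,0,0,0,0],[0,0,0,0,0,0],[0,0,0,0,0,0],[0,0,0,0,0,0]]]' 1
```

```text
clock: 3.35
tool_pos: [0.4482, -0.3551, 0.2037]
orientation: [-179.8, -0.1, 96.0]
force: [-0.3, 0.2, 0.2]
opening: 0.088
clock: 4.22
tool_pos: [0.4496, -0.3561, 0.2057]
orientation: [180.0, 0.0, 96.0]
force: [0.1, -7.6, -0.3]
opening: 0.023
```

```bash
python3 - <<'E'
from h import *
print(get_obs()['opening'],get_obs()['force'])
s=take('scene','s1'); t=take('top','t1')
a=cv2.resize(s['pixels'][250:430,60:260,::-1],(440,400),interpolation=cv2.INTER_CUBIC)
b=cv2.resize(t['pixels'][190:310,420:560,::-1],(360,308),interpolation=cv2.INTER_CUBIC)
o=np.zeros((400,800,3),np.uint8);o[:,:440]=a;o[:308,440:]=b;cv2.imwrite('pics/c2.png',o)
E
```

```text
0.023013948333784708 [ 0.11784181 -7.55605185 -0.33139666]
```

View pics/c2.png

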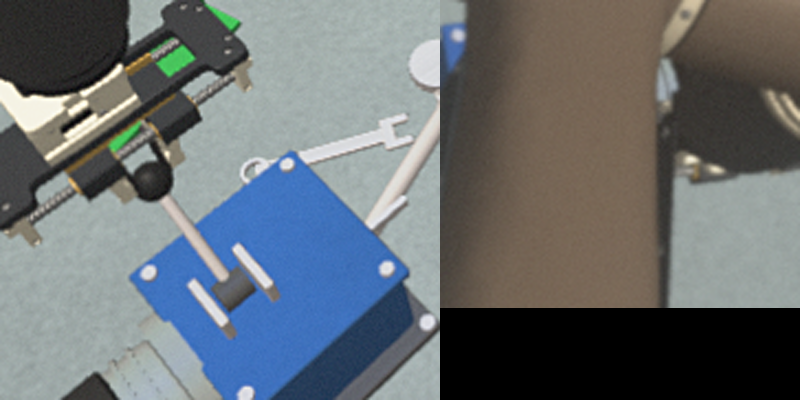

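```bash
python3 - <<'E'
from h import *
s=load('s1'); W=cloud(s)
p=s['pixels'].astype(int)
R=Ro.from_euler('z',5.8,degrees=True).as_matrix()
k=np.array([.4493,-.357,.2245])
for v in range(308,346,2):
    print(v,' '.join('%4d,%4d,%4d%s'%(*((W[v,u]-k)@R*1000),'#' if p[v,u].max()<70 else ' ') if W[v,u,2]>.15 else '      .        ' for u in range(108,152,4)))
E
```

```text
308   26,  -9, 117    27,  -4, 113#   24,   0, 103        .           -4,  13,  54    28,  14,  92    38,  17,  99#   38,  22,  93#   40,  27,  89#   40,  32,  82#       .        
310   28, -11, 115#   28,  -6, 110        .               .           28,   7,  92    32,  12,  92    36,  16,  92    40,  21,  91#   40,  26,  84#       .               .        
312   26, -12, 109#       .               .               .           30,   6,  91    33,  10,  89#   14,  18,  58    40,  19,  87#   11,  29,  40        .               .        
314   24, -13, 103        .               .           29,   0,  92    32,   4,  90     3,  13,  45#   13,  17,  51    40,  18,  83#   12,  27,  37        .               .        
316   27, -15, 102        .           30,  -6,  94    33,  -2,  93        .           -6,  12,  26    10,  15,  43    15,  20,  43    12,  26,  32        .               .        
318   28, -17,  99#   27, -12,  92    31,  -8,  92    33,  -3,  88        .               .           11,  14,  40#    9,  19,  31    12,  24,  28        .               .        
320   31, -18,  99# 
[... 1611 characters left out ...]
               .           12, -22,  22    13, -17,  16     9, -12,   3#   13,  -7,   2#   14,  -2,  -2#   15,   2,  -8        .               .               .        
340       .               .           15, -24,  21        .               .               .           12,  -3, -11    17,   0, -10        .               .               .        
342       .               .               .               .               .               .               .           20,  -1, -11    21,   4, -17        .               .        
344       .               .               .               .               .               .               .           19,  -2, -18    25,   1, -17        .               .
```

The jaws sit about 28 mm higher than the reported TCP implies: the fingertips are about 10 mm above the knob centre, and the 23 mm opening matches a chord of the ball there. I'll open, go lower and grip again.

```bash
python3 -m pendant '[[[0,0,0,0,0,0],[0,0,0,0,0,0],[0,0,0,0,0,0],[0,0,-10,0,0,0],[0,0,-20,0,0,0],[0,0,-28,0,0,0],[0,0,-28,0,0,0]]]' -1 && python3 -m pendant '[[[0,0,0,0,0,0],[0,0,0,0,0,0],[0,0,0,0,0,0],[0,0,0,0,0,0],[0,0,0,0,0,0],[0,0,0,0,0,0],[0,0,0,0,0,0]]]' 1; python3 - <<'E'
from h import *
s=take('scene','s2'); W=cloud(s)
p=s['pixels'].astype(int)
R=Ro.from_euler('z',5.8,degrees=True).as_matrix()
k=np.array([.4493,-.357,.2245])
for v in range(320,348,2):
    print(v,' '.join('%4d,%4d,%4d%s'%(*((W[v,u]-k)@R*1000),'#' if p[v,u].max()<70 else ' ') if W[v,u,2]>.15 else '      .        ' for u in range(108,152,4)))
E
```

```text
clock: 5.2
tool_pos: [0.449, -0.3554, 0.1765]
orientation: [-179.9, -0.0, 96.0]
force: [0.3, -0.1, -0.6]
opening: 0.08
clock: 6.08
tool_pos: [0.4498, -0.3567, 0.1779]
orientation: [180.0, 0.1, 96.0]
force: [0.7, -4.0, -1.3]
opening: 0.0304
320   26, -18,  93    27, -13,  88#   28,  -9,  83#       .               .           28,   5,  66    33,   9,  66    10,  18,  28#   33,  19,  53    39,  24,  55#       .        
322   26, -20,  88    27, -15,  84#   24, -10,  74        .               .           31,   3,  65    33,   8,  61#   10,  16,  23#   13,  21,  19    14,  26,  14        .        
324   29, -21,  88#   25, -16,  77        .               .           30,  -3,  66    34,   1,  64     0,  10,  10#    2,  16,   6#   11,  20,  12    12,  25,   6    12,  31,   0 
326   27, -23,  82#   24, -18,  71        .           29,  -9,  66    33,  -4,  65     0,   3,  13#    1,   9,   7#    5,  14,   5#   11,  18,   7    13,  23,   2    14,  29,  -3 
328   25, -24,  75    27, -20,  71#       .           32, -11,  66    33,  -6,  60     2,   1,  10#    6,   6,   9#    7,  12,   4#   10,  1
[... 951 characters left out ...]
35,  69#   40, -30,  63#   40, -26,  57#   13, -19,  12    11, -14,   1     6,  -8, -11    10,  -3, -13    16,   0, -12        .               .               .        
342   39, -36,  63#   41, -32,  60#   12, -26,  13    11, -21,   4    11, -16,  -3#       .               .           18,   0, -15    19,   4, -20        .               .        
344   39, -38,  59#   41, -34,  56#   13, -27,   9    13, -22,   2    13, -17,  -4#       .               .           20,  -2, -16    23,   2, -19        .               .        
346   40, -40,  56#       .           12, -29,   2    13, -24,  -2    13, -19,  -9        .               .               .           26,   0, -20    26,   5, -28        .
```

```bash
python3 -m pendant '[[[11,1,10,0,0,0],[24,2,19,0,0,0],[38,4,26,0,0,0],[52,5,30,0,0,0],[65,7,33,0,0,0],[79,8,34,0,0,0],[79,8,34,0,0,0],[79,8,34,0,0,0]]]'; python3 - <<'E'
from h import *
s=take('scene','s3')
W=cloud(s); p=s['pixels'].astype(int)
R=Ro.from_euler('z',5.8,degrees=True).as_matrix()
k=np.array([.528,-.350,.258])
q=((W-k)@R*1000); m=(p.max(-1)<70)&(np.linalg.norm(q,axis=-1)<22); m[:, :100]=0
f=least_squares(lambda c:np.linalg.norm(q[m]-c,axis=1)-16,np.zeros(3),loss='soft_l1',f_scale=2); print(m.sum(),f.x.round(1),abs(f.fun).mean())
crop(s,'c3',80,280,240,400,5)
E
```

```text
clock: 7.12
tool_pos: [0.5295, -0.3486, 0.213]
orientation: [179.9, 0.1, 96.1]
force: [0.9, -1.9, 4.6]
opening: 0.0302
213 [-3.8  1.8 -0.2] 1.2938845169581705
```

View pics/c3.png

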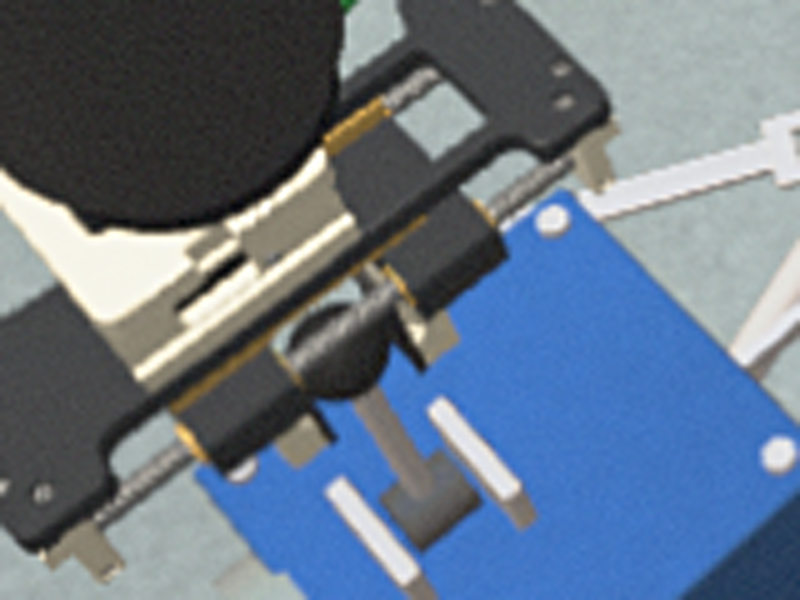

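```bash
python3 -m pendant '[[[0,0,0,0,0,0],[0,0,0,0,0,0],[0,0,0,0,0,0],[0,0,0,0,0,0],[0,0,30,0,0,0],[0,0,60,0,0,0],[-20,20,100,0,0,0],[-50,60,110,0,0,0],[-70,110,110,0,0,0],[-70,110,110,0,0,0]]]' -1; python3 - <<'E'
from h import *
R=Ro.from_euler('z',5.8,degrees=True).as_matrix()
k=np.array([.528,-.350,.258])
for n in('scene','top'):
    s=take(n,n[0]+'4'); W=cloud(s); p=s['pixels'].astype(int)
    q=((W-k)@R*1000); m=(p.max(-1)<75)&(np.linalg.norm(q,axis=-1)<24)
    if m.sum()<20: print(n,m.sum()); continue
    f=least_squares(lambda c:np.linalg.norm(q[m]-c,axis=1)-16,np.zeros(3),loss='soft_l1',f_scale=2); print(n,m.sum(),f.x.round(1),abs(f.fun).mean())
    # shank: points near axis between z -90..-25
    z=q[...,2]; m=(z<-25)&(z>-75)&(abs(q[...,0])<25)&(abs(q[...,1])<12); a=q[m]; print(len(a),np.polyfit(a[:,2],a[:,0],1) if len(a)>5 else '')
crop(load('s4'),'c4',90,270,250,390,5)
E
```

```text
clock: 8.43
tool_pos: [0.4574, -0.2355, 0.323]
orientation: [179.8, 0.0, 96.2]
force: [0.3, -0.4, 1.0]
opening: 0.0874
scene 291 [-4.4  1.8 -0.1] 0.718918088185134
103 [-0.04749763 -0.64119244]
top 0
```

View pics/c4.png

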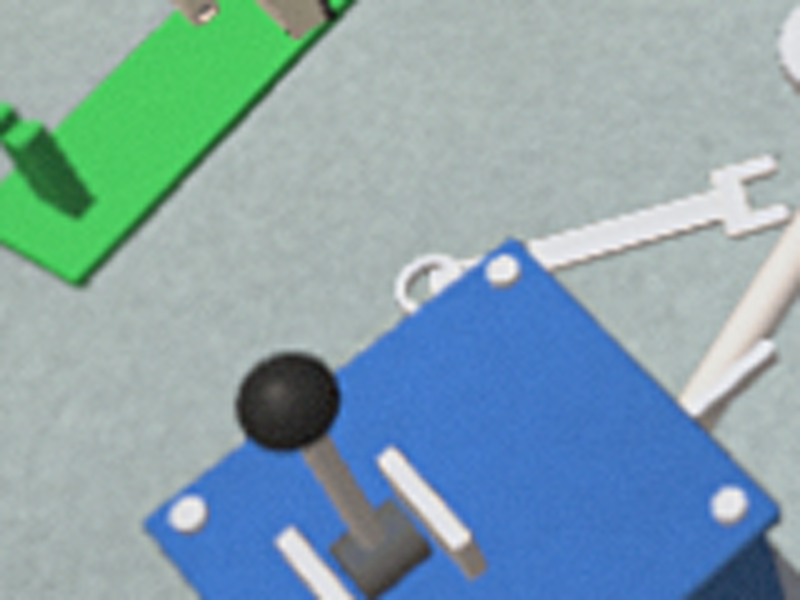

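Lever still leans about 2.5° towards -x (knob 4.4 mm short, and the shank slope agrees). I'll re-grip and nudge it +5 mm.

```bash
python3 -m pendant '[[[30,-50,0,0,0,0],[60,-100,0,0,0,0],[64,-110,0,0,0,0],[64,-110,-40,0,0,0],[64,-110,-80,0,0,0],[64,-110,-110,0,0,0],[64,-110,-110,0,0,0]]]' -1 && python3 -m pendant '[[[0,0,0,0,0,0],[0,0,0,0,0,0],[0,0,0,0,0,0],[0,0,0,0,0,0],[0,0,0,0,0,0],[0,0,0,0,0,0],[2,0,0,0,0,0],[4,0,0,0,0,0],[5,0,0,0,0,0],[5,0,0,0,0,0]]]' 1 && python3 -m pendant '[[[0,0,0,0,0,0],[0,0,0,0,0,0],[0,0,0,0,0,0],[0,0,0,0,0,0],[0,0,30,0,0,0],[0,0,60,0,0,0],[-20,20,100,0,0,0],[-40,70,130,0,0,0],[-60,120,130,0,0,0],[-60,120,130,0,0,0]]]' -1; cat > lev.py <<'E'
from h import *
R=Ro.from_euler('z',5.8,degrees=True).as_matrix()
k=np.array([.528,-.350,.258])
s=take('scene','s5'); W=cloud(s); p=s['pixels'].astype(int)
q=((W-k)@R*1000); m=(p.max(-1)<75)&(np.linalg.norm(q,axis=-1)<24)
f=least_squares(lambda c:np.linalg.norm(q[m]-c,axis=1)-16,np.zeros(3),loss='soft_l1',f_scale=2); print(m.sum(),f.x.round(1),abs(f.fun).mean())
z=q[...,2]; m=(z<-25)&(z>-75)&(abs(q[...,0])<25)&(abs(q[...,1])<12); a=q[m]; print(len(a),np.polyfit(a[:,2],a[:,0],1) if len(a)>5 else '')
E
python3 lev.py
```

```text
clock: 9.4
tool_pos: [0.5209, -0.3476, 0.2087]
orientation: [-179.7, -0.1, 96.0]
force: [0.4, -1.0, 1.2]
opening: 0.0875
clock: 10.65
tool_pos: [0.5272, -0.3488, 0.2118]
orientation: [-180.0, 0.1, 96.0]
force: [0.2, -4.6, -0.4]
opening: 0.0303
clock: 11.9
tool_pos: [0.4666, -0.2253, 0.3433]
orientation: [179.8, 0.0, 96.2]
force: [0.2, -0.7, 0.1]
opening: 0.0874
294 [ 0.3  1.7 -0.1] 0.7623427695078543
95 [-0.00847845  3.86586317]
```

Lever is now at idle, within about 0.5°. Now to above the rod.

```bash
python3 -m pendant '[[[10,40,0,0,0,9],[15,85,0,0,0,19],[25,130,0,0,0,29],[30,175,0,0,0,39],[30,220,0,0,0,49],[30,265,0,0,0,59],[30,310,-20,0,0,69],[28,355,-60,0,0,79],[24,400,-100,0,0,89],[24,439,-143,0,0,98.5]]]' -1 && python3 -m pendant '[[[0,0,-10,0,0,0],[0,0,-10,0,0,0]]]'; python3 - <<'E'
from h import *
print(get_obs()['joint_pos'].round(1))
s=take('scene','s6'); W=cloud(s)
q=W[215:302,315:400].reshape(-1,3);q=q[(q[:,2]>.06)&(q[:,2]<.1)]
print(fit(q,sdrod,[.506,.155,.07],-75.5,0,[0,1,3]))
crop(s,'c5',300,120,500,270,4)
E
```

```text
clock: 13.2
tool_pos: [0.4919, 0.2126, 0.1972]
orientation: [-180.0, 0.0, -165.1]
force: [0.9, 1.2, 0.2]
opening: 0.0879
clock: 13.45
tool_pos: [0.4916, 0.2107, 0.1876]
orientation: [-179.9, -0.1, -165.5]
force: [0.9, -0.3, 1.1]
opening: 0.0874
[ 44.2   7.8 -17.7   0.  -64.6 -29.8]
(array([506.48, 156.08,  70.  , -75.36,   0.  ]), np.float64(0.86))
```

View pics/c5.png

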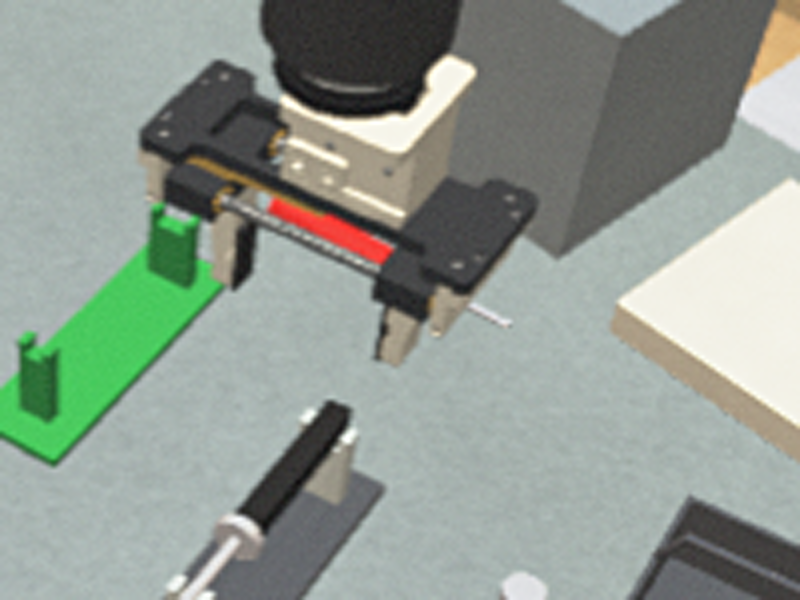

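```bash
python3 - <<'E'
from h import *
s=load('s6'); W=cloud(s)
R=Ro.from_euler('z',14.5,degrees=True).as_matrix()
k=np.array([.4916,.2107,0])
q=((W-k)@R)*1000
for (u0,v0,u1,v1) in((352,172,364,194),(393,192,408,212)):
    for v in range(v0,v1,2): print(v,' '.join('%4d,%4d,%4d'%tuple(q[v,u]) if W[v,u,2]>.15 else '      .       ' for u in range(u0,u1,2)))
E
```

```text
172  -46, -39, 297  -44, -34, 294  -44, -26, 288  -36, -31, 296  -32, -31, 299  -28, -30, 300
174  -45, -40, 293  -45, -31, 286  -52, -11, 268  -47, -11, 270  -45,  -6, 268  -27, -30, 295
176       .         -57,  -9, 258  -52,  -9, 261  -47,  -9, 263  -44,  -6, 263  -42,  -1, 260
178       .         -57,  -9, 252  -51, -10, 255  -47,  -9, 258  -42,  -9, 260  -40,  -3, 256
180       .         -56,  -9, 247  -49, -12, 252  -46, -10, 253  -42,  -7, 252  -41,  -1, 248
182       .         -56,  -9, 241  -50, -10, 244  -45, -10, 247  -41,  -8, 248  -40,  -1, 244
184       .         -54, -11, 237  -49, -11, 240  -47,  -7, 238  -41,  -8, 242  -42,   2, 233
186       .         -54, -10, 230  -49, -10, 233  -45,  -8, 233  -42,  -5, 233  -42,   3, 226
188       .         -53, -11, 225  -49,  -9, 226  -44,  -9, 228  -42,  -4, 226  -41,   3, 220
190       .              .         -48, -11, 222  -44,  -8, 222  -42,  -4, 220       .       
192       .              .              .         -43,  -9, 216       .              .       
192   49, -37, 293   54, -38, 296   58, -38, 298   62, -37, 299   
[... 466 characters left out ...]
51, -12, 250   55,  -9, 250   59, -10, 254   64, -10, 256   78, -38, 287       .       
202       .          46,  -9, 238   49,  -4, 236   56, -10, 245   61, -12, 249   64,  -9, 249   62,   9, 232   83, -39, 285
204       .          47,  -9, 233   53, -11, 238   57, -11, 241   61, -11, 243   62,   0, 234       .              .       
206       .          48,  -7, 226   53,  -9, 230   57,  -9, 234   61,  -8, 234   61,   2, 225       .              .       
208       .          50, -10, 224   55, -12, 228   59, -11, 230   61,  -4, 225       .              .              .       
210       .              .          54,  -8, 218   59, -10, 223       .              .              .              .
```

```bash
python3 -m pendant '[[[-1,2,-50,0,0,0],[-1,2,-90,0,0,0],[-1,2,-130,0,0,0],[-1,2,-150,0,0,0],[-1,2,-165,0,0,0],[-1,2,-165,0,0,0],[-1,2,-165,0,0,0]]]' -1 && python3 -m pendant '[[[0,0,0,0,0,0],[0,0,0,0,0,0],[0,0,0,0,0,0],[0,0,0,0,0,0],[0,0,0,0,0,0],[0,0,0,0,0,0],[0,0,0,0,0,0],[0,0,0,0,0,0]]]' 1
```

```text
clock: 14.38
tool_pos: [0.4914, 0.2137, 0.0248]
orientation: [180.0, 0.1, -165.5]
force: [0.1, -0.6, 0.7]
opening: 0.0879
clock: 15.38
tool_pos: [0.4904, 0.2133, 0.0235]
orientation: [-180.0, -0.0, -165.5]
force: [-0.1, 0.6, -0.4]
opening: 0.0175
```

```bash
python3 -m pendant '[[[0,0,15,0,0,0],[0,0,30,0,0,0],[0,0,60,0,0,0],[0,0,100,0,0,0],[0,-30,150,0,0,0],[0,-60,190,0,0,0],[0,-90,220,0,0,0],[0,-90,220,0,0,0],[0,-90,220,0,0,0]]]'; cat > rod.py <<'E'
import sys
from h import *
# usage: rod.py name ; predicted rod pose from tool pose: grip 46.5 mm behind TCP along tool z, rod x = perp
def rodfit(fn,cams=('scene','top'),free=[0,1,2,3,4],sd=sdrod,rad=.03):
    out=[]
    for c in cams:
        s=take(c,fn+c[0]); o=get_obs()
        T=Ro.from_euler('xyz',o['orientation'],degrees=True).as_matrix()
        zr=-T[:,2]; xr=np.cross(-T[:,0],zr); off=.0465
        g=o['tool_pos']+zr*off; og=g+xr*.06
        yaw=np.degrees(np.arctan2(xr[1],xr[0])); pit=-np.degrees(np.arcsin(xr[2]))
        W=cloud(s).reshape(-1,3); l=(W-og)@np.c_[xr,np.cross(zr,xr),zr]
        m=(l[:,0]>-.03)&(l[:,0]<.17)&(abs(l[:,1])<rad)&(abs(l[:,2])<rad)
        print(c,'pred',(og*1000).round(1),round(yaw,2),round(pit,2),'tcp',(o['tool_pos']*1000).round(1),'n',m.sum(),'fit',*fit(W[m],sd,og,yaw,pit,free))
if __name__=='__main__': rodfit(sys.argv[1])
E
python3 rod.py r1
```

```text
clock: 16.5
tool_pos: [0.4901, 0.1233, 0.2439]
orientation: [180.0, 0.0, -165.5]
force: [-0.6, 0.3, -1.7]
opening: 0.0176
scene pred [505.   65.3 289.7] -75.46 0.01 tcp [489.9 123.4 243.2] n 544 fit [ 5.0678e+02  6.6220e+01  2.9016e+02 -7.5740e+01  4.3000e-01] 0.57
top pred [505.   65.5 289.4] -75.44 -0.01 tcp [489.9 123.5 242.9] n 363 fit [ 5.0445e+02  6.5220e+01  2.9060e+02 -7.5590e+01  3.6000e-01] 0.8
```

```bash
python3 - <<'E'
from h import *
o=get_obs(); p=o['tool_pos']*1000
Rc=Ro.from_euler('z',-75.5,degrees=True); Rt=Ro.from_euler('xyz',[0,40,-84],degrees=True)
print('rotvec',(Rt*Rc.inv()).as_rotvec(degrees=True).round(2))
X,Y,Z=Rt.as_matrix().T; m=np.array([502.6,-111,159])
for s in(-230,-180,-150,-100,0): print(s,(m+X*s-60*X-46.5*Z-p).round(1))
print(p,X)
E
```

```text
rotvec [39.4   7.12 -8.15]
-230 [-13.6  16.2  66.9]
-180 [ -9.6 -21.9  34.8]
-150 [ -7.2 -44.8  15.5]
-100 [ -3.2 -82.9 -16.7]
0 [   4.8 -159.1  -80.9]
[489.88991334 123.50738343 242.89261065] [ 0.08007345 -0.76184797 -0.64278761]
```

```bash
python3 -m pendant '[[[-2,3,15,7.9,1.4,-1.6],[-4,6,30,15.8,2.8,-3.3],[-8,10,45,23.6,4.3,-4.9],[-11,13,60,31.5,5.7,-6.5],[-13.6,16.2,66.9,39.4,7.1,-8.2],[-13.6,16.2,66.9,39.4,7.1,-8.2],[-13.6,16.2,66.9,39.4,7.1,-8.2],[-13.6,16.2,66.9,39.4,7.1,-8.2]]]'; python3 rod.py r2; python3 -c "
from plant import *; print(get_obs()['joint_pos'].round(1))"
```

```text
clock: 17.6
tool_pos: [0.4766, 0.1404, 0.3104]
orientation: [140.1, 0.0, -173.9]
force: [0.3, 0.3, -0.6]
opening: 0.0179
scene pred [484.6  65.2 307.7] -83.82 39.93 tcp [476.5 140.6 310.6] n 435 fit [486.57  65.88 307.6  -83.99  40.24] 0.76
top pred [484.6  65.2 307.8] -83.82 39.94 tcp [476.5 140.6 310.7] n 0 fit [484.57  65.16 307.79 -83.82  39.94] nan
[  3.2   4.8  -1.8 -40.  -86.8   6.5]
  return _methods._mean(a, axis=axis, dtype=dtype,
  ret = ret.dtype.type(ret / rcount)
```

```bash
python3 -m pendant '[[[2.4,-22.9,-19.3,0,0,0],[4.4,-41.9,-35.4,0,0,0],[6.3,-60.9,-51.4,0,0,0],[7,-66.6,-56.2,0,0,0],[7.5,-72.4,-61.1,0,0,0],[8.1,-78,-66,0,0,0],[8.7,-83.8,-70.7,0,0,0],[9.1,-87.6,-74,0,0,0],[9.5,-91.4,-77.1,0,0,0],[9.5,-91.4,-77.1,0,0,0]]]'; python3 - <<'E'
from h import *
s=take('scene','s7'); crop(s,'c6',200,180,400,330,4)
print(get_obs()['force'],get_obs()['moment'],get_obs()['tool_pos'])
E
```

```text
clock: 18.95
tool_pos: [0.4863, 0.0479, 0.2331]
orientation: [140.0, 0.0, -174.0]
force: [-0.7, 0.4, -1.5]
opening: 0.018
[-0.20233818 -0.76758724 -2.40191766] [-2.35808797 -0.32249513  0.03041431] [0.48639281 0.04801039 0.23330239]
```

View pics/c6.png

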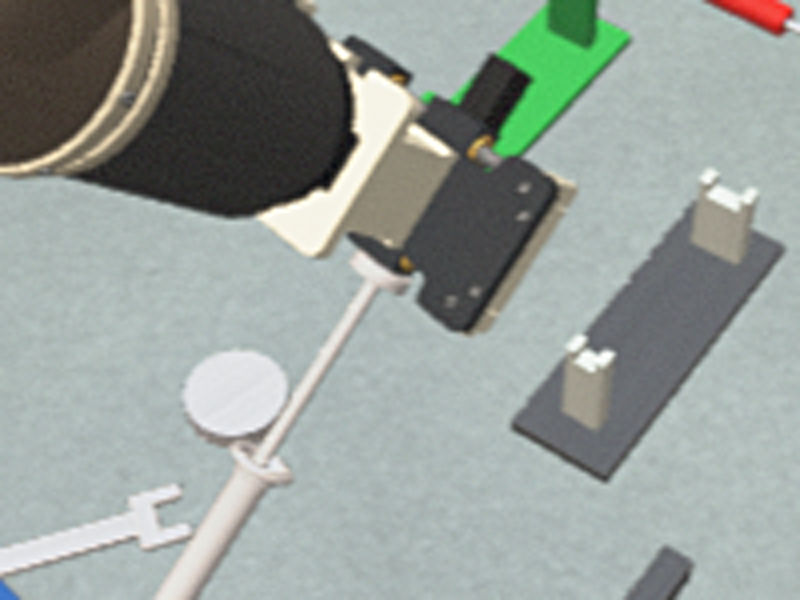

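```bash
python3 -m pendant '[[[0.8,-7.6,-6.4,0,0,0],[1.6,-15.2,-12.9,0,0,0],[2.4,-22.9,-19.3,0,0,0],[3.2,-30.5,-25.7,0,0,0],[4,-38.1,-32.1,0,0,0],[4.8,-45.7,-38.6,0,0,0]]]' && python3 -m pendant '[[[0.8,-7.6,-6.4,0,0,0],[1.6,-15.2,-12.9,0,0,0],[2.4,-22.9,-19.3,0,0,0],[2.8,-26.7,-22.5,0,0,0],[3.2,-30.5,-25.7,0,0,0],[3.2,-30.5,-25.7,0,0,0]]]'; python3 rod.py r3 2>/dev/null
```

```text
clock: 19.75
tool_pos: [0.4912, 0.0018, 0.1943]
orientation: [140.0, 0.0, -174.0]
force: [0.7, 0.0, -1.1]
opening: 0.0177
clock: 20.5
tool_pos: [0.4943, -0.0282, 0.1689]
orientation: [140.0, 0.0, -174.0]
force: [0.1, 0.7, -1.1]
opening: 0.0177
scene pred [ 502.3 -103.5  166.1] -84.0 40.0 tcp [494.4 -28.1 169.1] n 756 fit [ 508.61 -113.64  161.64  -85.59   38.99] 2.29
top pred [ 502.3 -103.5  166.3] -83.98 40.0 tcp [494.4 -28.  169.2] n 15 fit [ 501.06 -106.87  169.75  -84.41   30.3 ] 0.51
```

```bash
python3 -m pendant '[[[0.2,-1.5,-1.3,0,0,0],[0.3,-3,-2.6,0,0,0],[0.5,-4.6,-3.9,0,0,0],[0.6,-6.1,-5.1,0,0,0],[0.6,-6.1,-5.1,0,0,0]]]' && python3 -m pendant '[[[0.1,-0.8,-0.6,0,0,0],[0.2,-1.5,-1.3,0,0,0],[0.2,-1.5,-1.3,0,0,0]]]' && python3 -m pendant '[[[0.1,-0.8,-0.6,0,0,0],[0.2,-1.5,-1.3,0,0,0],[0.2,-1.5,-1.3,0,0,0]]]'
```

```text
clock: 21.22
tool_pos: [0.4949, -0.0343, 0.1638]
orientation: [140.0, 0.0, -174.0]
force: [0.5, 0.0, -0.6]
opening: 0.0178
clock: 21.6
tool_pos: [0.4951, -0.0353, 0.163]
orientation: [140.0, 0.0, -174.0]
force: [-0.8, 2.2, 3.0]
opening: 0.0179
clock: 21.98
tool_pos: [0.4951, -0.0352, 0.163]
orientation: [139.8, 0.1, -173.9]
force: [-2.4, 7.8, 11.3]
opening: 0.0175
```

```bash
python3 -m pendant '[[[0.1,-0.8,-0.6,0,0,0],[0.1,-0.8,-0.6,0,0,0]]]'; python3 - <<'E'
from h import *
s=take('scene','s8'); crop(s,'c7',210,240,310,315,8)
print(get_obs()['force'],get_obs()['moment'],get_obs()['tool_pos'])
E
```

```text
clock: 22.22
tool_pos: [0.495, -0.0352, 0.163]
orientation: [139.7, 0.1, -173.9]
force: [-3.9, 10.7, 14.3]
opening: 0.0178
[-3.47442498 10.81226526 15.62494193] [4.07763578 0.98230957 0.37507102] [ 0.49502341 -0.03523416  0.16302429]
```

View pics/c7.png

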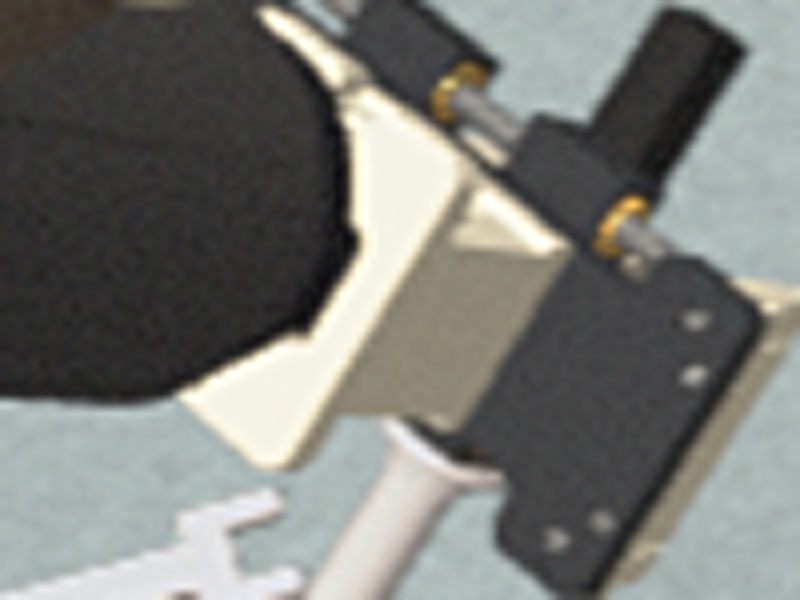

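The rod is seated: it hit a stiff stop at about 19 N, within 1 mm of the predicted TCP. Now withdrawing along the bore.

```bash
python3 -m pendant '[[[-0.8,7.6,6.4,0,0,0],[-2,19,16.1,0,0,0],[-4,38.1,32.1,0,0,0],[-5.6,53.3,45,0,0,0],[-7.2,68.6,57.9,0,0,0],[-8.8,83.8,70.7,0,0,0],[-10.4,99,83.6,0,0,0],[-12,114.3,96.4,0,0,0],[-13.6,129.5,109.3,0,0,0],[-15.2,144.7,122.1,0,0,0]]]' && python3 -m pendant '[[[-1.6,15.2,12.9,0,0,0],[-3.2,30.5,25.7,0,0,0],[-3.2,30.5,45,0,0,0],[-3.2,30.5,45,0,0,0]]]'; python3 rod.py r4 2>/dev/null
```

```text
clock: 23.52
tool_pos: [0.48, 0.1077, 0.2837]
orientation: [140.0, 0.0, -174.0]
force: [-0.1, 0.2, -1.5]
opening: 0.0177
clock: 24.02
tool_pos: [0.4776, 0.1371, 0.3298]
orientation: [140.0, 0.2, -174.0]
force: [-0.3, -0.4, -0.3]
opening: 0.0176
scene pred [485.2  61.6 325.6] -83.92 39.98 tcp [477.3 137.  328.6] n 455 fit [487.56  61.65 326.44 -83.9   40.26] 0.63
top pred [484.9  61.6 324.8] -84.01 40.0 tcp [477.  137.  327.8] n 1 fit [484.91  61.49 324.93 -84.02  40.06] 0.0
```

```bash
python3 -m pendant '[[[0,0,0,-7.9,-1.4,1.6],[0,0,0,-15.8,-2.8,3.3],[0,0,0,-23.6,-4.3,4.9],[0,0,0,-31.5,-5.7,6.5],[0,0,0,-39.6,-7.1,8.2],[0,0,0,-39.6,-7.1,8.2],[0,0,0,-39.6,-7.1,8.2],[0,0,0,-39.6,-7.1,8.2],[0,0,0,-39.6,-7.1,8.2]]]'; python3 rod.py r5 2>/dev/null; python3 lev.py; python3 - <<'E'
from h import *
o=get_obs(); print(o['qvel'].round(2))
cv2.imwrite('pics/f.png',load('r5s')['pixels'][:,:,::-1])
E
```

```text
clock: 25.25
tool_pos: [0.4773, 0.1363, 0.3279]
orientation: [-179.8, -0.0, -165.6]
force: [0.6, -0.4, -0.9]
opening: 0.0177
scene pred [492.2  78.4 374.6] -75.58 -0.16 tcp [477.3 136.4 328. ] n 612 fit [ 4.9392e+02  7.9150e+01  3.7418e+02 -7.5730e+01  2.0000e-02] 0.61
top pred [492.2  78.5 374.6] -75.57 -0.17 tcp [477.3 136.5 328. ] n 451 fit [ 4.9199e+02  7.8110e+01  3.7523e+02 -7.5900e+01 -9.0000e-02] 0.68
297 [ 0.3  1.6 -0.2] 0.7054588398350949
96 [3.5088035e-03 4.4255536e+00]
[ 0.35  0.03 -0.09  0.06  0.12  0.  ]
```

View pics/f.png

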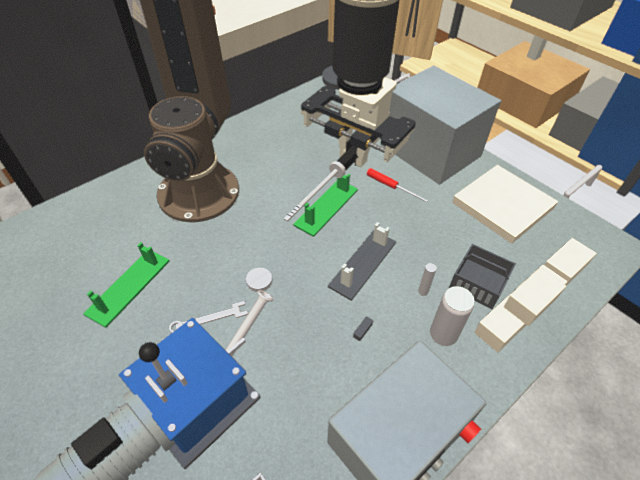

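The final picture shows the rod level in the gripper with its notches up (tip at 290,215). The lever stands upright (149,352), and the bystanders are where they were. Handing in.

```bash
python3 -c "
from plant import *
print(close_job())"
```

```text
the job is handed in; nothing more can be done
None
```

The oil check is done and handed in at about 25 s of the 58 s allowed. I set the lever to idle and let go, slid the rod into the tube until its collar stopped, drew it out, and left it held level.

- **Lever:** The last fit puts the knob 0.3 mm from upright, about 0.2° by the shank slope. It took two tries: the first left it leaning about 2.5°, so I re-gripped it and nudged it 5 mm.
- **Insertion:** The rod met a stiff stop at about 19 N, within 1 mm of the predicted seated position. The gripper hid the collar in that picture, so seating rests on force and position, not on sight.
- **Final pose:** The rod is level within 0.2°, notches up, with its axis about 37 cm above the bench. It is clear of everything except the gripper, and it did not visibly slip in the grip (1 mm or less).
- **Bystanders:** None looked moved in the last picture.
- **Disagreements:** The gripper's real fingertips are about 30 mm further back along the tool axis than the reported TCP. My first grip on the knob was therefore too high, and I corrected for it from then on. The two cameras also differ by about 2 mm, which I allowed for.

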